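Flip the slide-tray cover against the splash guard

TASK

The slide-tray cover lies on the bench with its open side up, where it gathers dust. Without gripping or lifting it, push it gently with the fingertips against the splash guard until it tips up and stands leaning on the guard, then push its raised edge from behind so that it topples back towards the robot and lies flat, open side down, on the bench in front of the guard. Leave the cups, tube block and tray alone.

Things in the scene. Friction and masses are not known exactly. Their poses are not given: they have to be found in the camera images.
- cover: Loose grey plastic slide-tray cover, about 80 g: a shallow open box 85 (x) by 130 (y) by 9 mm high, panel 4 mm and walls 5 mm thick. Origin: centre of the panel's plain OUTER face; z points out of the open side. It starts open side up (origin at height 0), long sides within 0.3 rad of the guard's line; flipped, z points down and the origin is 9 mm up.
- cover_edge_a (a point): Middle of one long side of the cover (x = -42.5 mm in the cover's frame), half-way up its 9 mm height. At the start this is the side nearer the robot. Push on it with the fingertip close to the bench (2 to 4 mm clear), so that it does not ride up or press the side down.
- cover_edge_b (a point): Middle of the other long side (x = +42.5 mm). At the start this is the side nearer the guard; it is the one that rises. The cover is of smooth plastic; its outer face bears a blank paper label.
- guard: Fixed splash guard of slippery polished sheet steel, 260 mm wide (along its y), with a coved foot. Origin: on the bench (height 0) under the middle of its top edge; x points level away from the robot, to behind the guard. The sheet is 5 mm thick and 50 mm high, nearly upright above the cove; behind it only a 3 mm high flange reaches to x = +32 mm.
- guard_foot (a point): Middle of the line where the cove begins, on the bench 33 mm in front of the top edge (x = -33 mm). From here the foot curves up (30 mm radius) to nearly upright, so the leading edge of the pushed cover slides up. With its lower edge pushed to here the cover leans at about 57 degrees to the bench and stays so when let go.
- guard_top (a point): Middle of the guard's top edge, 50 mm above the bench. The leaning cover stands out above it by about 20 mm; pushed from behind to a little past upright it falls by itself.
- cup_a: Loose specimen cup, 62 mm across, 68 mm tall, upright; origin under its centre. Leave alone.
- cup_b: A second such specimen cup. Leave alone.
- tubes: Loose white block 60 by 100 by 45 mm holding three capped tubes, 102 mm tall overall; origin under its centre. Leave alone.
- tray: Loose open slide tray 85 by 130 by 20 mm; origin under its centre. Leave alone.
There are look-alikes about, which are no part of the job. What is shaped like the cover but blue or purple is not meant.

How it is judged:
On the way:
1. the cover has been tipped up and leans against the guard, steeper than about 45 degrees (angle between cover's own z axis and vertical between 0.8 and 1.65 rad and contact force between cover and guard above 0.02 N), for 0.2 s.
At the end, for the whole second after the job is handed in: The cover lies still, open side down, flat on the bench (within about 6 degrees), its centre in front of the guard (30 to 300 mm from its top edge) (angle between cover's own z axis and vertical above 3.04 rad and height (world z) of cover between 0.005 and 0.013 m and x of cover in the frame of guard between -0.3 and -0.03 m and linear speed of cover below 0.02 m/s); the robot touches nothing.
It fails at once if the cover is lifted: both its long sides more than 30 mm off the bench (height (world z) of each of cover_edge_a, cover_edge_b above 0.03 m).
It fails at once if the cover is squeezed or pushed with more than 18 N (contact force between the fingers and cover above 18 N).
It fails at once if a cup, the tube block or the tray is moved more than 15 mm or tipped (distance of any of cup_a, cup_b, tubes, tray from where it was at the start of the episode above 0.015 m or angle between any of cup_a, cup_b, tubes, tray's own z axis and vertical above 0.2 rad).
It also fails if it takes over 59 s, if anything falls off the work surface, if the arm or the gripper's body presses on something with over 40 N, if the wrist force passes 120 N, or if a joint passes its speed limit or range.

ROBOT

A 6-joint arm with a two-finger parallel gripper is mounted at the origin on the work surface. World frame = base frame: x ahead of the robot, y to its left, z up, the work surface at z = 0. Lengths are in m, angles in rad, forces in N, time in s.
With the tool pointing down it reaches from about 0.325 to 0.9 m from the base axis. Payload 3.5 kg.
Tool frame: the origin (TCP) lies between the finger pads; the fingertips stand 22 mm ahead of it and the grasp point (between the pads) lies 3 mm ahead of it; z points along the fingers, y is the direction in which the jaws open and shut (so a half turn about z gives the same grasp; the last joint's range is limited). The gripper opens to 85 mm and grips with 20 to 120 N. Pads are 22 mm wide; open, the fingers measure 114 mm over their backs; the gripper's body (76 mm by 85 mm) begins 54 mm behind the grasp point. The pads swing forward as they close: fully open they stand 13 mm farther back than shut.
Start: joints at [1.125, 0.276, -0.026, 1.268, 0, 1.467], TCP at [0.21, 0.589, 0.253] pointing down, gripper open.
Joint ranges: [-3.12, 3.12], [-0.85, 1.88], [-1.08, 1.24], [-1.95, 2.15], [-1.57, 1.53], [-3.14, 3.14]. Speed limits (rad/s): [2.57, 2.57, 3.14, 3.14, 3.14, 3.14].

INTERFACE

Orientations are given as a unit quaternion [x, y, z, w].
In Python, from cell import move_ptp, move_linear, move_joints, open_gripper, grab, pause, inverse_kinematics, grab_frame, get_calibration, Unreachable, close_job, read_t, read_q, read_joint_velocities, read_joint_torque, read_position, read_tool_rot, read_ft_force, read_ft_torque, read_width gives the robot as it stands. The module is installed in compiled form; this text tells all that it offers. Calls block until the motion is done:
- move_ptp(position, orientation): joint-space move of the TCP to a pose.
- move_linear(position, v=0.15, ori=None, contact_N=None): straight line of the TCP; ori=None keeps the orientation; v is the mean speed in m/s. With contact_N (N) it stops when the force on the tool has changed by that much, and returns True; else False.
- move_joints(angles): joint-space move.
- open_gripper() and grab(force=None): open the fingers fully, or close them until they stop; force is the grip in N (None keeps the last).
- pause(seconds).
- inverse_kinematics(position, orientation): joint angles nearest the present ones, or None.
- grab_frame(name): name is "scene" or "side" or "wrist"; returns (picture, depth): 400x640x3 uint8, red, green, blue; 400x640 float32, m along the optical axis (not along the pixel's ray), 0 where there is no reading.
- get_calibration(name): a dict with "fx", "fy", "cx", "cy" (pixels), "R" (3x3) and "t" (3): a world point X has camera coordinates R X + t. Camera axes: x right, y down, z forward; pixel columns grow to the right and rows downward; lengths in m; the calibration is good to about 2 mm. A picture is of the moment at which its call begins: read the wrist's pose just before it. get_calibration takes no time and is no camera call; for the wrist camera it gives the pose at the moment of the call.
A pose or a line that the arm cannot do raises Unreachable and nothing moves.
- close_job(): hands the job in, once; it reports no verdict.
Readings, each from a call of its own:
- read_t(): time.
- read_q(): joint angles.
- read_joint_velocities(): joint speeds.
- read_joint_torque(): joint torques, N m.
- read_position(): TCP position.
- read_tool_rot(): TCP orientation.
- read_ft_force(): force on the tool from outside, world axes, zero at the start.
- read_ft_torque(): the same for the moment, N m.
- read_width(): finger opening in m.
Only numpy, scipy, OpenCV 4.12 (cv2) and the standard library are available. Lean on these libraries where they do the work, as an engineer would, in place of code of your own. Each camera call takes 0.05 s, during which the arm holds its last target.

## Working session

There is one attempt and no reset: what is moved stays moved. The work goes in short steps, each a Python script; the robot and the scene stay as the last script left them, time stands still between calls to the robot, and variables do not carry over. Pictures are saved under pics/ and viewed, and the job is handed in when it is done.

```bash
mkdir -p pics; ls; python3 - <<'E'
from cell import *
import cv2,numpy as np
for n in ["scene","side","wrist"]:
    c=get_calibration(n)
    p,d=grab_frame(n); cv2.imwrite(f"pics/{n}0.png",p[:,:,::-1]); np.savez(f"pics/{n}0.npz",p=p,d=d,**c)
    print(n,c['fx'],c['cx'],c['cy'],np.round(-c['R'].T@c['t'],3),np.round(c['R'][2],3))
print(read_t(),read_tool_rot(),read_width())
E
```

```text
pics
scene 424.1066868017726 324.28790330188434 204.73119038121408 [1.584 0.09  0.815] [-0.781  0.037 -0.624]
side 370.3611543371287 319.1662525726443 202.5633331173826 [ 0.204 -0.633  0.575] [ 0.42   0.747 -0.515]
wrist 357.2208354425172 318.30462366352975 202.99031015390585 [0.134 0.616 0.374] [ 0.294 -0.106 -0.95 ]
0.15 [ 1.70545311e-01  9.85349442e-01 -8.47363617e-04 -2.38074119e-04] 0.08536111808715666
```

View pics/scene0.png

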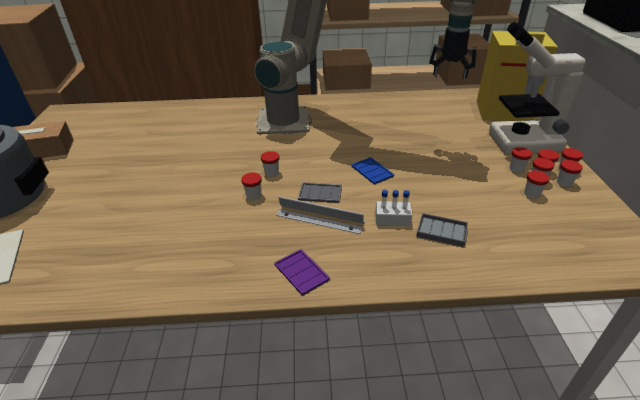

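View pics/side0.png

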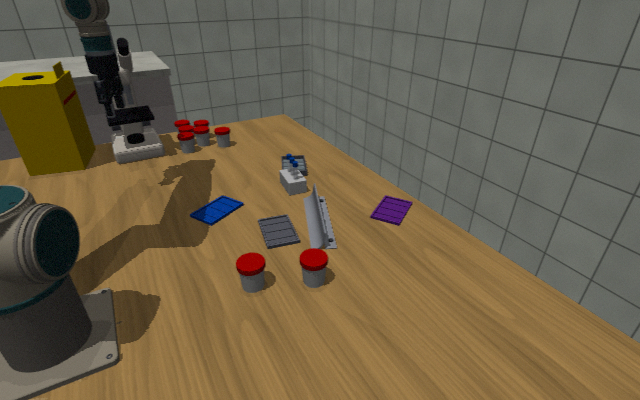

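View pics/wrist0.png

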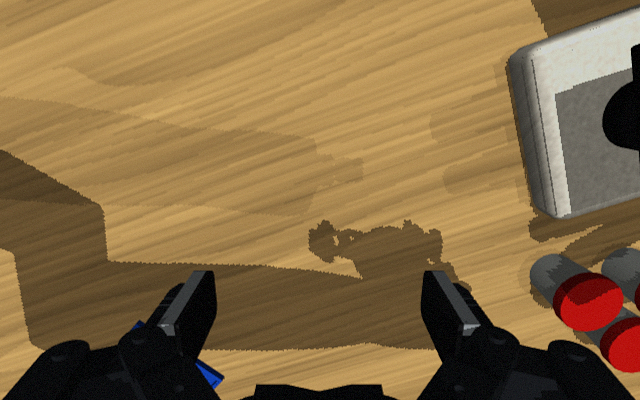

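In the scene view the cover candidates are: grey at (320,192) in front of the guard, blue at (372,170), purple at (302,271), and the grey and deeper object at (442,230), which is the tray. The grey one at (320,192) fits: it is grey, shallow and in front of the guard. I'll enlarge it and measure.

```bash
python3 - <<'E'
import cv2,numpy as np
for n,(x0,y0,x1,y1) in {"scene":(230,140,480,260),"side":(190,140,430,300)}.items():
    z=np.load(f"pics/{n}0.npz"); p=z['p'][y0:y1,x0:x1,::-1]
    cv2.imwrite(f"pics/{n}0c.png",cv2.resize(p,None,fx=3.2,fy=3.2,interpolation=cv2.INTER_CUBIC))
E
```

```text
(no output)
```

View pics/scene0c.png

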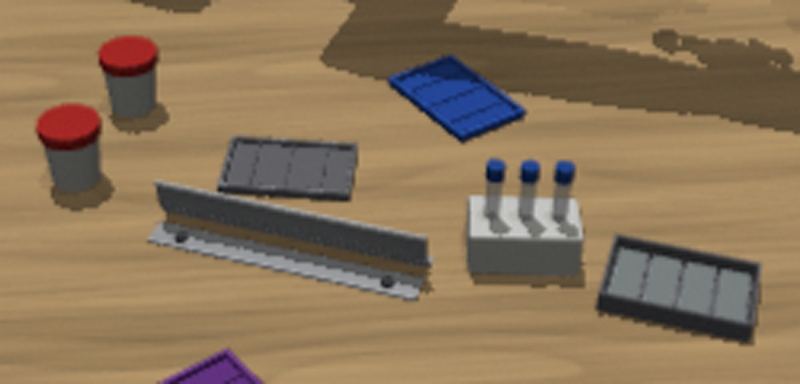

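View pics/side0c.png

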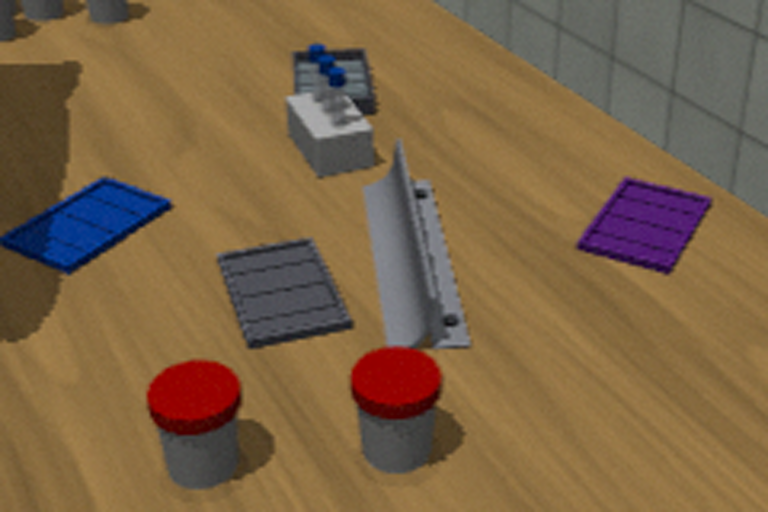

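```bash
cat > h.py <<'E'
import numpy as np
def ray(c,u,v,z):
    R,t=c['R'],c['t']; o=-R.T@t; d=R.T@np.array([(u-c['cx'])/c['fx'],(v-c['cy'])/c['fy'],1]); return o+d*(z-o[2])/d[2]
E
python3 - <<'E'
import numpy as np
from h import ray
S=np.load("pics/scene0.npz");D=np.load("pics/side0.npz")
def go(c,off,pts,z,nm):
    for (u,v) in pts: print(nm,(u,v),np.round(ray(c,off[0]+(u+.0)/3.2-.3,off[1]+v/3.2-.3,z),4))
s=(230,140);d=(190,140)
go(S,s,[(234,137),(357,145),(350,199),(219,191)],.009,"cover")
go(D,d,[(219,257),(312,240),(352,324),(250,345)],.009,"coverSide")
go(S,s,[(157,184),(429,237)],.05,"gtop")
go(D,d,[(400,142),(437,346)],.05,"gtopSide")
go(S,s,[(148,240),(418,298)],.003,"flange")
go(D,d,[(432,182),(470,346)],.003,"flangeSide")
go(S,s,[(129,56),(70,125)],.068,"cups")
go(D,d,[(195,395),(396,380)],.068,"cupsSide")
go(S,s,[(468,200),(487,197),(582,203),(583,238),(469,236)],.045,"tubes")
E
```

```text
cover (234, 137) [0.4537 0.0746 0.009 ]
cover (357, 145) [0.478  0.1983 0.009 ]
cover (350, 199) [0.5652 0.1836 0.009 ]
cover (219, 191) [0.5425 0.0583 0.009 ]
coverSide (219, 257) [0.4735 0.1894 0.009 ]
coverSide (312, 240) [0.5549 0.175  0.009 ]
coverSide (352, 324) [0.5306 0.0483 0.009 ]
coverSide (250, 345) [0.4497 0.0626 0.009 ]
gtop (157, 184) [0.5802 0.0026 0.05  ]
gtop (429, 237) [0.6764 0.2432 0.05  ]
gtopSide (400, 142) [0.6736 0.2303 0.05  ]
gtopSide (437, 346) [ 0.5483 -0.0539  0.05  ]
flange (148, 240) [ 0.604  -0.0091  0.003 ]
flange (418, 298) [0.7034 0.2318 0.003 ]
flangeSide (432, 182) [0.7034 0.2209 0.003 ]
flangeSide (470, 346) [ 0.6016 -0.0146  0.003 ]
cups (129, 56) [ 0.3841 -0.0293  0.068 ]
cups (70, 125) [ 0.5036 -0.0811  0.068 ]
cupsSide (195, 395) [ 0.3724 -0.0415  0.068 ]
cupsSide (396, 380) [ 0.4943 -0.092   0.068 ]
tubes (468, 200) [0.621  0.2866 0.045 ]
tubes (487, 197) [0.618  0.3046 0.045 ]
tubes (582, 203) [0.6337 0.3889 0.045 ]
tubes (583, 238) [0.6827 0.3789 0.045 ]
tubes (469, 236) [0.672  0.2796 0.045 ]
```

```bash
cat >> h.py <<'E'
def quat(psi):
    f=(psi+np.pi)/2; return np.array([np.cos(f),np.sin(f),0,0])
def shot(n,tag):
    from cell import get_calibration,grab_frame
    import cv2
    c=get_calibration(n); p,d=grab_frame(n)
    cv2.imwrite(f"pics/{n}{tag}.png",p[:,:,::-1]); np.savez(f"pics/{n}{tag}.npz",p=p,d=d,**c)
    return c,p,d
E
python3 - <<'E'
from cell import *
from h import *
move_ptp([0.42,0.14,0.30],quat(-0.38)); pause(.2)
shot("wrist",1); print(read_t(),read_q(),read_position())
E
```

```text
2.2083 [ 1.76670755e-01 -7.42112493e-02 -3.19629243e-01  1.32558850e+00
  5.16729747e-05  5.55615910e-01] [0.41998297 0.14051444 0.29990238]
```

View pics/wrist1.png

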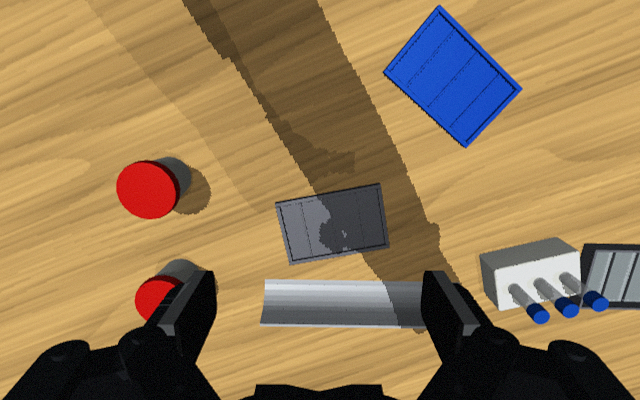

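```bash
python3 - <<'E'
import cv2,numpy as np
z=np.load("pics/wrist1.npz"); x0,y0,x1,y1=240,170,440,340
cv2.imwrite("pics/wrist1c.png",cv2.resize(z['p'][y0:y1,x0:x1,::-1],None,fx=4,fy=4,interpolation=cv2.INTER_NEAREST)[:,:800])
c=z; d=z['d']; R,t=z['R'],z['t']; print(-R.T@t,R[2])
v,u=np.mgrid[0:400,0:640]
P=np.stack([(u-c['cx'])/c['fx']*d,(v-c['cy'])/c['fy']*d,d],-1)-t; W=P@R
for uu in (300,340,380):
  print(uu,[(r,*np.round(W[r,uu],3)) for r in (150,230,270,276,282,290,300,306,312,316,320,324,328,335)])
E
```

```text
[0.3450371 0.1707871 0.4215768] [ 0.29048227 -0.11501471 -0.94994298]
300 [(150, np.float64(0.404), np.float64(0.124), np.float64(0.001)), (230, np.float64(0.498), np.float64(0.085), np.float64(0.004)), (270, np.float64(0.552), np.float64(0.063), np.float64(0.0)), (276, np.float64(0.56), np.float64(0.06), np.float64(0.001)), (282, np.float64(0.345), np.float64(0.171), np.float64(0.422)), (290, np.float64(0.577), np.float64(0.052), np.float64(0.005)), (300, np.float64(0.586), np.float64(0.049), np.float64(0.014)), (306, np.float64(0.59), np.float64(0.048), np.float64(0.02)), (312, np.float64(0.592), np.float64(0.048), np.float64(0.032)), (316, np.float64(0.594), np.float64(0.047), np.float64(0.038)), (320, np.float64(0.594), np.float64(0.047), np.float64(0.045)), (324, np.float64(0.595), np.float64(0.047), np.float64(0.052)), (328, np.float64(0.635), np.float64(0.028), np.float64(0.002)), (335, np.float64(0.646), np.float64(0.024), np.float64(0.002))]
340 [(150, np.float64(0.422), np.float64(0.168), np.float64(0.001)), (230, np.float64(0.515), np.float64(0.133), np.float64(0.007)), (2
[... 952 characters left out ...]
), (276, np.float64(0.6), np.float64(0.158), np.float64(-0.0)), (282, np.float64(0.608), np.float64(0.155), np.float64(0.001)), (290, np.float64(0.616), np.float64(0.152), np.float64(0.006)), (300, np.float64(0.625), np.float64(0.147), np.float64(0.014)), (306, np.float64(0.63), np.float64(0.145), np.float64(0.019)), (312, np.float64(0.632), np.float64(0.142), np.float64(0.029)), (316, np.float64(0.632), np.float64(0.141), np.float64(0.037)), (320, np.float64(0.632), np.float64(0.14), np.float64(0.044)), (324, np.float64(0.633), np.float64(0.138), np.float64(0.05)), (328, np.float64(0.677), np.float64(0.132), np.float64(0.001)), (335, np.float64(0.688), np.float64(0.128), np.float64(0.001))]
```

View pics/wrist1c.png

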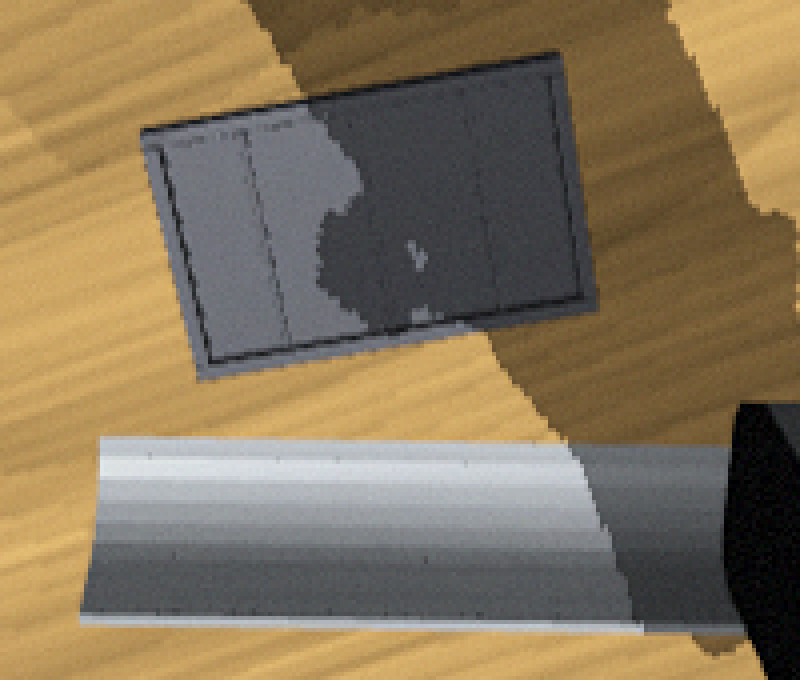

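```bash
python3 - <<'E'
import numpy as np
from h import ray
c=np.load("pics/wrist1.npz")
def go(pts,z,nm):
    o=[ray(c,240+u/4-.4,170+v/4-.4,z) for u,v in pts]; print(nm,*np.round(o,4)[:,:2]); return np.array(o)[:,:2]
A=go([(148,147),(564,68),(598,311),(200,382)],.009,"cov")
B=go([(143,128),(560,52)],0.0,"near bottom")
go([(100,437),(730,445)],0,"foot")
T=go([(82,613),(745,626)],.05,"topfront")
T2=go([(82,625),(745,636)],.05,"topback")
print([np.linalg.norm(A[i]-A[(i+1)%4]) for i in range(4)], A.mean(0))
for a,b in [(A[0],A[1]),(A[3],A[2]),(B[0],B[1]),(T[0],T[1])]:
    d=b-a; print(np.arctan2(d[1],d[0])-np.pi/2)
E
```

```text
cov [0.4564 0.072 ] [0.4796 0.1978] [0.5594 0.1823] [0.5359 0.0553]
near bottom [0.4526 0.0709] [0.4773 0.1989]
foot [0.5465 0.0137] [0.6273 0.2083]
topfront [0.5765 0.0018] [0.6565 0.1901]
topback [0.5804 0.    ] [0.6601 0.189 ]
[np.float64(0.12793907270395397), np.float64(0.08129053980932718), np.float64(0.12922372991405504), np.float64(0.08118947244533452)] [0.50780824 0.12685297]
-0.18225637507606374
-0.18320825465880608
-0.19075885091476041
-0.4022224588258949
```

Wrist crop (scale 4, offset 240,170): cover corners are at about (148,147), (564,68), (598,311) and (200,382). They measure 128–129 × 81 mm at z = 9 mm, it is grey with its open side (inner ribs) up, so this is the cover. The guard runs from (82,613) to (745,626). It's yawed −0.395 with its centre at about (0.628, 0.121), and the cover is yawed −0.186. Next I probe the bench with open fingers, parallel to the near edge.

```bash
cat >> h.py <<'E'
G=np.array([0.628,0.121]); PG=-0.395; PC=-0.186
n=np.array([np.cos(PG),np.sin(PG)]); s=np.array([-np.sin(PG),np.cos(PG)])
def gw(x,y): return G+x*n+y*s
def wg(p): d=np.array(p[:2])-G; return np.array([d@n,d@s])
E
python3 - <<'E'
from cell import *
from h import *
e=np.array([0.465,0.135]); nc=np.array([np.cos(PC),np.sin(PC)])
p=e-0.038*nc
print(wg(e))
move_ptp([*p,0.07],quat(PC))
f0=read_ft_force()
h=move_linear([*p,0.004],v=0.03,contact_N=2.5)
print(h,read_position(),read_ft_force()-f0,read_t())
z=read_position()[2]
move_linear([*p,z+0.004],v=0.05)
shot("side",2);shot("wrist",2)
print(read_position(),read_ft_force(),read_t())
E
```

```text
[-0.15583575 -0.04980178]
True [0.42768596 0.14202511 0.00884311] [-1.18235768  0.06557422  3.68394353] 4.9333
[0.42759395 0.14200927 0.01282194] [ 0.28286928 -0.084863   -0.47737827] 5.2833
```

View pics/wrist2.png

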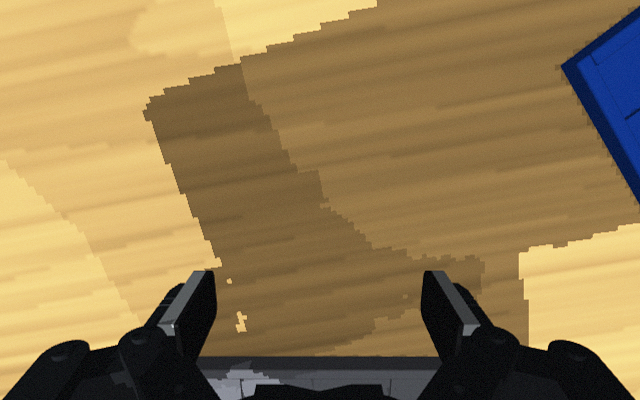

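View pics/side2.png

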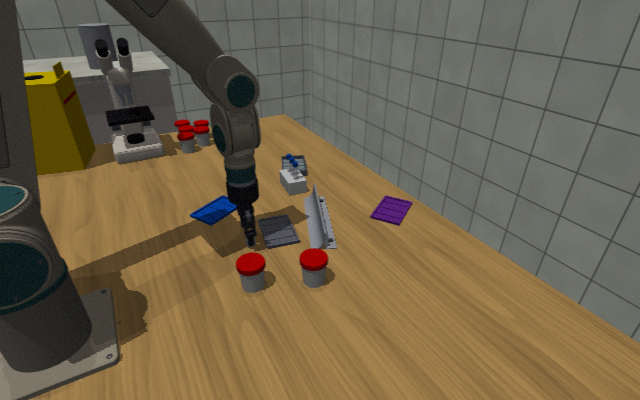

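```bash
python3 - <<'E'
from cell import *
from h import *
e=np.array([0.465,0.135]); nc=np.array([np.cos(PC),np.sin(PC)])
z=0.012
p=e-0.013*nc
move_linear([*p,z],v=0.05)
print(read_ft_force(),read_t())
g0=wg(p); g1=np.array([-0.134,-0.045])
N=3
for i in range(1,N+1):
    a=i/N; move_linear([*gw(*(g0+a*(g1-g0))),z],v=0.03,ori=quat(PC+a*(PG-PC)))
    print(read_ft_force(),wg(read_position()),read_t())
shot("scene",3);shot("side",3);shot("wrist",3)
E
python3 - <<'E'
import cv2,numpy as np
a=np.load("pics/scene3.npz")['p'][140:260,220:420,::-1]
b=np.load("pics/side3.npz")['p'][170:290,190:390,::-1]
cv2.imwrite("pics/c3.png",cv2.resize(np.vstack([a,b]),None,fx=2.5,fy=2.5,interpolation=cv2.INTER_CUBIC))
E
```

```text
[0.45827287 0.15566323 0.19841263] 5.9333
[ 1.24510421 -0.41957113  0.63382386] [-0.15678601 -0.04991938] 6.475
[ 0.29734498 -0.89187526 -0.46877328] [-0.14522611 -0.04744997] 7.0167
[ 0.60638929 -0.49381446  0.51508919] [-0.13374068 -0.0449537 ] 7.5583
```

View pics/c3.png

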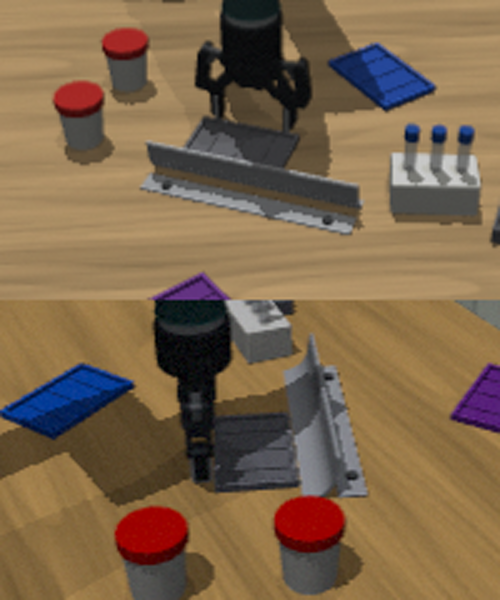

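View pics/wrist3.png

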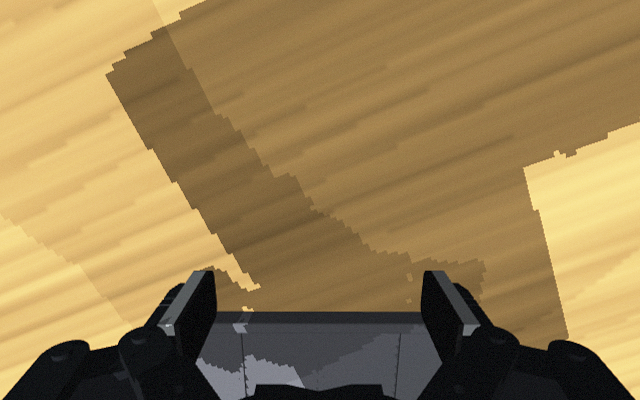

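```bash
python3 - <<'E'
from cell import *
from h import *
move_linear([*gw(-0.175,-0.045),0.012],v=0.08)
move_linear([*gw(-0.175,-0.045),0.05],v=0.1)
grab(20)
print(read_width(),read_t())
shot("wrist",4)
print(move_linear([*gw(-0.175,-0.045),0.018],v=0.03,contact_N=2.5), read_position(),read_t())
z=read_position()[2]; move_linear([*gw(-0.175,-0.045),z+.004],v=0.05)
E
```

```text
-0.0005621029812824706 9.6667
True [0.44884108 0.1467359  0.02205461] 10.575
```

View pics/wrist4.png

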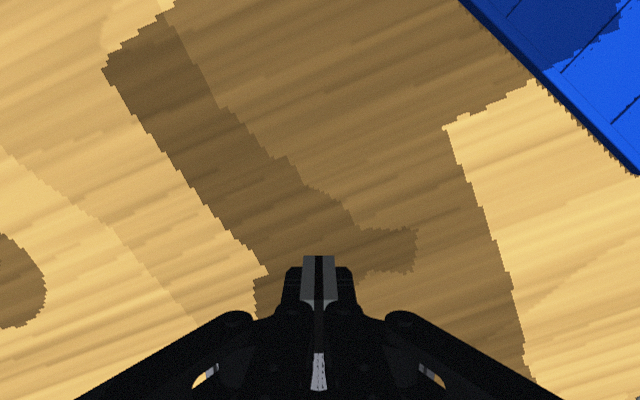

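```bash
python3 - <<'E'
from h import *
import cv2
o=[]
for nm,(x0,y0,w,h) in {"side":(240,190,120,80),"scene":(270,160,120,80)}.items():
    c,p,d=shot(nm,5); o.append(cv2.resize(p[y0:y0+h,x0:x0+w,::-1],None,fx=5,fy=3.75*5/3.75*0.75 if 0 else 3.75,interpolation=cv2.INTER_CUBIC))
cv2.imwrite("pics/c5.png",np.vstack(o))
E
```

```text
(no output)
```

View pics/c5.png

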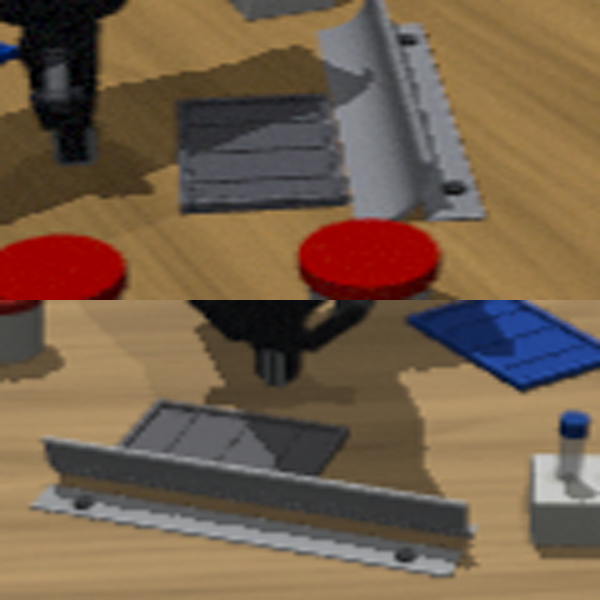

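```bash
python3 - <<'E'
from h import *
D=np.load("pics/side5.npz");S=np.load("pics/scene5.npz")
for c,P,o in [(D,[(275.6,216.9),(276.2,246.8)],(.005,.0085)),(S,[(302.2,187.2),(339.6,194.9)],(-.003,-.001))]:
    w=[wg(ray(c,u-.3,v-.3,.009)[:2]+o) for u,v in P]; print(np.round(w,4),np.mean(w,0))
E
```

```text
[[-0.1204  0.0254]
 [-0.1209 -0.1109]] [-0.12061387 -0.04277931]
[[-0.1218 -0.1059]
 [-0.1199  0.021 ]] [-0.12085065 -0.04244144]
```

Both views put the near edge at guard x = −0.121 and y = −0.0425, parallel to the guard. Next I push it up the cove with shut fingers.

```bash
python3 - <<'E'
from cell import *
from h import *
y=-0.043;z=0.025
move_linear([*gw(-0.14,y),z],v=0.08)
for x in (-.115,-.095,-.08,-.065):
    h=move_linear([*gw(x,y),z],v=0.03,contact_N=9)
    f=read_ft_force(); print(h,wg(read_position()),f[:2]@n,f[:2]@s,f[2],read_t())
    if h: break
import cv2
o=[]
for nm,(x0,y0,w,h) in {"side":(240,170,140,100),"scene":(250,140,140,100)}.items():
    c,p,d=shot(nm,6); o.append(cv2.resize(p[y0:y0+h,x0:x0+w,::-1],None,fx=3,fy=3,interpolation=cv2.INTER_CUBIC))
cv2.imwrite("pics/c6.png",np.vstack(o))
E
```

```text
False [-0.1149661  -0.04302166] 0.16503798049509202 -0.3496248482150522 -0.08021942670787449 12.5
False [-0.09456933 -0.04296198] -0.2649840669223685 -0.028219274622051517 -0.7413476644471403 13.3167
False [-0.07945267 -0.04288879] -0.14505487802269193 -0.04852039632698812 -0.9588779359850537 13.9667
False [-0.06474432 -0.04300112] -0.3539906485586321 -0.31996210566142086 -0.279435073560149 14.6167
```

View pics/c6.png

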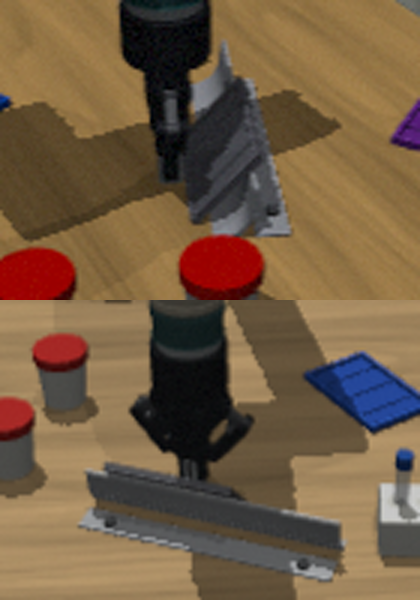

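```bash
python3 - <<'E'
from cell import *
from h import *
y=-0.043;z=0.025
for x in (-.055,-.045):
    h=move_linear([*gw(x,y),z],v=0.02,contact_N=9)
    f=read_ft_force(); print(h,wg(read_position()),f[:2]@n,f[:2]@s,f[2],read_t())
    if h: break
pause(.3)
import cv2
o=[]
for nm,(x0,y0,w,h) in {"side":(240,170,140,100),"scene":(250,140,140,100)}.items():
    c,p,d=shot(nm,7); o.append(cv2.resize(p[y0:y0+h,x0:x0+w,::-1],None,fx=3,fy=3,interpolation=cv2.INTER_CUBIC))
cv2.imwrite("pics/c7.png",np.vstack(o))
E
```

```text
False [-0.05469684 -0.04295653] -0.9694377147282007 -0.0014468751788033489 0.05523713559953036 15.3667
False [-0.04463442 -0.04292884] 0.3042784076382825 -0.43545522075091136 1.1681700810871973 16.0167
```

View pics/c7.png

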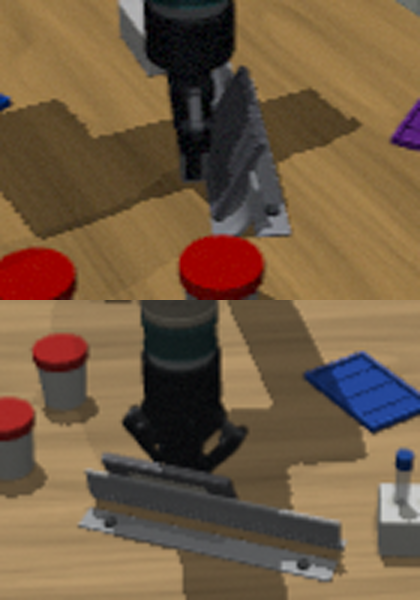

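```bash
python3 - <<'E'
from cell import *
from h import *
y=-0.043
move_linear([*gw(-.055,y),.025],v=0.02)
move_linear([*gw(-.13,y),.03],v=0.1)
move_linear([*gw(-.13,y),.18],v=0.2)
pause(.2)
import cv2
o=[]
for nm,(x0,y0,w,h) in {"side":(240,170,140,100),"scene":(250,140,140,100)}.items():
    c,p,d=shot(nm,8); o.append(cv2.resize(p[y0:y0+h,x0:x0+w,::-1],None,fx=3,fy=3,interpolation=cv2.INTER_CUBIC))
cv2.imwrite("pics/c8.png",np.vstack(o)); shot("wrist",8); print(read_t())
E
```

```text
19.2167
```

View pics/c8.png

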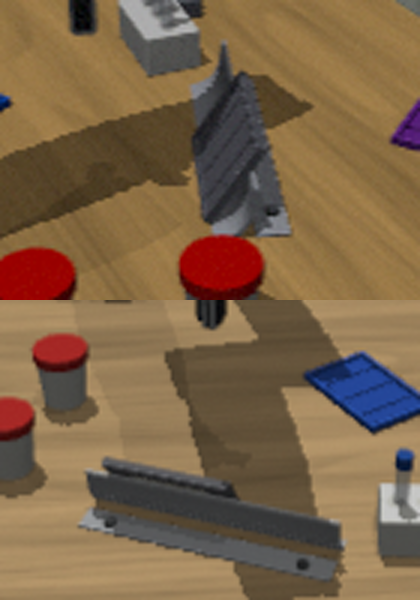

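View pics/wrist8.png

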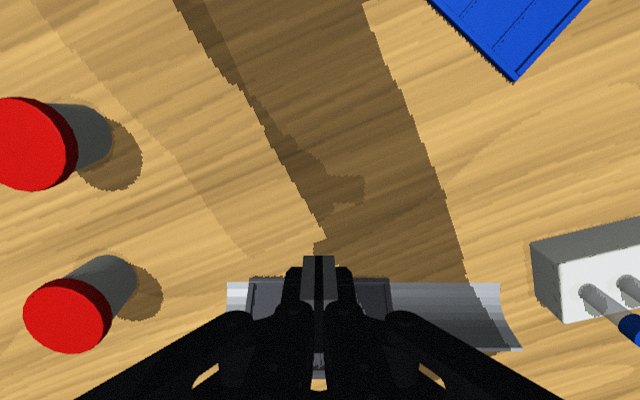

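```bash
python3 - <<'E'
from h import *
for nm in("scene","side"):
    c=np.load(f"pics/{nm}8.npz"); d=c['d'];R,t=c['R'],c['t']
    v,u=np.mgrid[0:400,0:640]
    W=(np.stack([(u-c['cx'])/c['fx']*d,(v-c['cy'])/c['fy']*d,d],-1)-t)@R
    g=np.stack([(W[...,:2]-G)@n,(W[...,:2]-G)@s],-1)
    m=(d>0)&(abs(g[...,0])<.06)&(abs(g[...,1]+.043)<.05)&(W[...,2]>.04)&(W[...,2]<.12)
    z=W[...,2][m];x=g[...,0][m]; k=z>np.percentile(z,85)
    print(nm,m.sum(),np.percentile(z,[50,90,97,100]).round(4),np.median(x[k]).round(4),np.percentile(x,[2,50,98]).round(4))
E
```

```text
scene 282 [0.0611 0.0757 0.0777 0.0793] 0.0074 [-0.0033  0.0028  0.0126]
side 237 [0.0583 0.0739 0.0753 0.0763] 0.0046 [-0.0133 -0.0018  0.01  ]
```

```bash
cat >> h.py <<'E'
def pics(tag):
    import cv2
    o=[]
    for nm,(x0,y0,w,h) in {"side":(220,170,160,100),"scene":(250,130,160,100)}.items():
        c,p,d=shot(nm,tag); o.append(cv2.resize(p[y0:y0+h,x0:x0+w,::-1],None,fx=3,fy=3,interpolation=cv2.INTER_CUBIC))
    cv2.imwrite(f"pics/c{tag}.png",np.vstack(o))
E
python3 - <<'E'
from cell import *
from h import *
y=-0.043;z=.080
move_linear([*gw(-.13,y),.22],v=0.2)
move_linear([*gw(.065,y),.22],v=0.2)
move_linear([*gw(.065,y),z],v=0.1)
print(read_t(),read_ft_force())
h=move_linear([*gw(.005,y),z],v=0.05,contact_N=9)
f=read_ft_force(); print(h,wg(read_position()),f[:2]@n,f[:2]@s,f[2],read_t())
pics(9)
E
```

```text
22.2417 [-0.14267804  1.42697992  0.50419306]
False [ 0.0053612 -0.042963 ] -0.12333247895007664 -0.33452288321580953 0.11203091193475709 23.5917
```

View pics/c9.png

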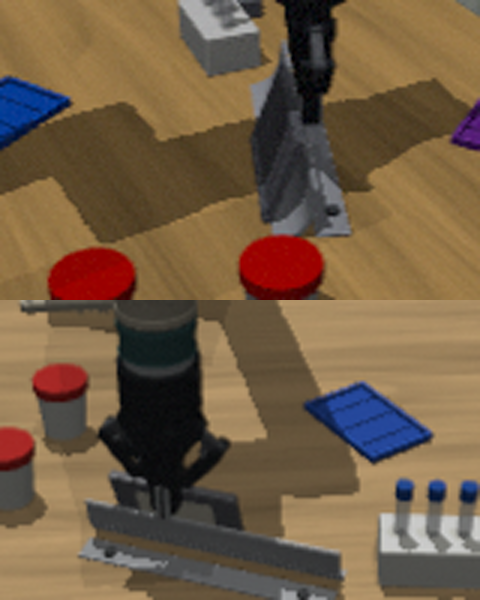

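The cover is rising: it's steeper now, and the label on its outer face is visible. I'll keep pushing.

```bash
python3 - <<'E'
from cell import *
from h import *
y=-0.043;z=.080
h=move_linear([*gw(-.042,y),z],v=0.05,contact_N=9)
f=read_ft_force(); print(h,wg(read_position()),f[:2]@n,f[:2]@s,f[2],read_t())
pause(.3)
pics(10)
E
```

```text
False [-0.04154852 -0.04290576] -0.15103646157568296 0.41505934495406743 0.268616322446357 24.7833
```

View pics/c10.png

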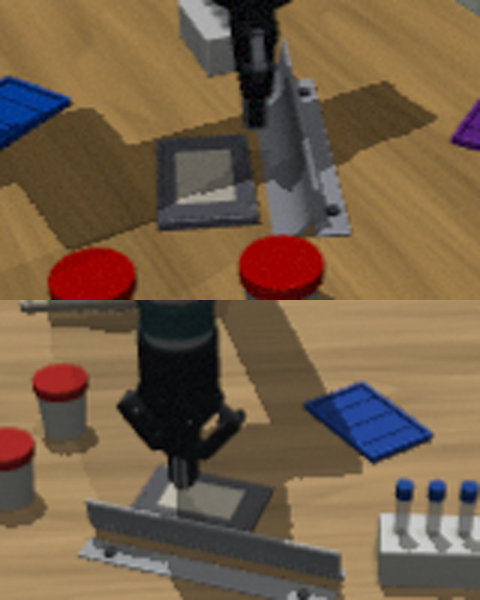

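It has toppled and lies label up. I'll retreat straight up and check that it's flat.

```bash
python3 - <<'E'
from cell import *
from h import *
y=-0.043
move_linear([*gw(-.042,y),.25],v=0.15)
move_linear([*gw(-.16,y),.28],v=0.15)
pause(.5)
pics(11); c,p,d=shot("wrist",11)
R,t=c['R'],c['t']; v,u=np.mgrid[0:400,0:640]
W=(np.stack([(u-c['cx'])/c['fx']*d,(v-c['cy'])/c['fy']*d,d],-1)-t)@R
g=np.stack([(W[...,:2]-G)@n,(W[...,:2]-G)@s],-1)
m=(d>0)&(W[...,2]>.005)&(W[...,2]<.04)&(g[...,0]<-.034)&(g[...,0]>-.17)&(abs(g[...,1]+.043)<.09)
P=np.c_[g[m],np.ones(m.sum())]; k=np.linalg.lstsq(P,W[...,2][m],rcond=None)[0]
print(m.sum(),"slopes",k[:2],"z",np.percentile(W[...,2][m],[5,50,95]),"x,y range",np.percentile(g[m],[1,99],axis=0))
print(read_t(),read_ft_force())
E
```

```text
7579 slopes [0.00420548 0.00082889] z [0.00872707 0.01013166 0.01139737] x,y range [[-0.13151821 -0.10608643]
 [-0.04768055  0.0210335 ]]
28.075 [ 0.06540593  0.24453338 -0.70677982]
```

View pics/c11.png

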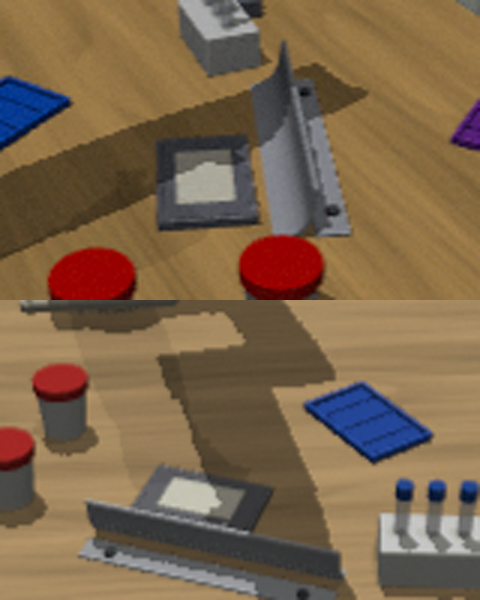

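View pics/wrist11.png

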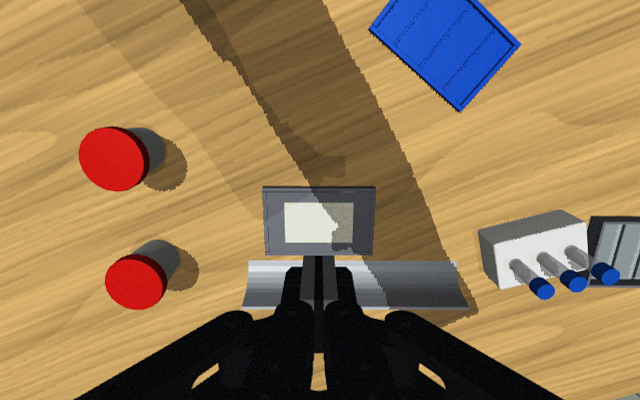

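The cover lies flat with its label up: slope under 0.3°, top at about 10 mm, centre at guard x ≈ −0.09. The cups, tubes and tray are standing where they were.

```bash
python3 -c "
from cell import *
close_job(); print(read_t())"
```

```text
the job is handed in; nothing more can be done
the job is handed in; nothing more can be done
```

The cover now lies flat, open side down, on the bench in front of the guard, and I handed the job in at about 28 s of the 59 s allowed. No verdict comes back from the hand-in, so the checks below are my own.

**What I did:**
1. I squared the cover to the guard with the open fingertips.
2. I pushed it up the cove with the fingers shut until it stood leaning. It stayed leaning when let go, with its top edge about 76 mm up.
3. I pushed the raised edge from behind, over the guard's top, and it toppled back towards the robot.

**Last checks:**
- **Flatness and side:** the label is up, and the depth fit gives a tilt under 0.3° and a top face about 10 mm above the bench.
- **Position:** the cover spans about 48 to 132 mm in front of the guard's top edge, with its centre about 90 mm out.
- **Other objects:** by eye in the pictures, the cups, tube block and tray look unmoved; I did not measure them again.
- **Robot:** it was clear of everything when I handed in, and no push stopped at the 9 N limit I had set.

**Disagreement:** early on, the side camera read positions about 10 mm off from the other two cameras. I used the wrist camera's values, which matched the given sizes, and all later motions agreed with them.

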